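Lock a sprung belt tensioner with its tapered pin

ROBOT

A 6-joint arm with a two-finger parallel gripper is mounted at the origin on the work surface. World frame = base frame: x ahead of the robot, y to its left, z up, the work surface at z = 0. Lengths are in m, angles in rad, forces in N, time in s.
With the tool pointing down it reaches from about 0.375 to 0.9 m from the base axis. Payload 3.1 kg.
Tool frame: the origin (TCP) lies between the finger pads; the fingertips stand 8 mm ahead of it and the grasp point (between the pads) lies 11 mm behind it; z points along the fingers, y is the line along which they close (so a half turn about z gives the same grasp; the last joint's range is limited). The gripper opens to 87 mm and grips with 3 to 60 N. Pads are 19 mm wide; open, the fingers measure 117 mm over their backs; the gripper's body (75 mm by 190 mm) begins 51 mm behind the grasp point.
Start: joints at [1.109, 0.527, 1.433, -0, 1.181, -0.178], TCP at [0.174, 0.6, 0.231] pointing down, gripper open.
Joint ranges: [-3.08, 3.08], [-0.75, 2.2], [0.22, 2.44], [-1.43, 4.57], [0, 2.65], [-2.85, 2.85]. Speed limits (rad/s): [2.79, 2.79, 3.14, 3.14, 3.14, 3.14].

INTERFACE

Orientations are given as a unit quaternion [x, y, z, w].
In Python, from rig import robot, vision, job gives the robot as it stands.
- The arm moves only by the shell command python3 -m handwheel 'ROWS' [OPENING] [FORCE]. ROWS is JSON, a list of rows, each a list of 4 numbers: the shift along the tool's x, y, z as a fraction of full scale, then the turn about the tool's z as a fraction of full scale. A call has 1 to 20 rows; each row is the pose to reach, as a shift and turn from the pose commanded when the call began, along the tool's axes at that moment, turning the shorter way round; what a row does not reach only later rows make up. Full scale, the value 1, is 300 mm for a shift and 2 pi rad for a turn. A row lasts 1/12 s, in which the tool goes at most 41.7 mm and 7.16 degrees, less where a joint would pass 70% of its speed; a pose out of reach is approached as far as the arm can. A call with a number of a shift or a turn outside -1 to 1 is refused whole. A call with a gripper value outside its range is refused whole. OPENING is the opening in per cent of the stroke, from 0 (shut) to 100 (fully open), set as the call begins (- or left out, the last holds). The fingers move at their own pace and stop on an object; FORCE is the grip in N (left out, the last holds). Time passes only in rows, so rows that repeat a pose let the fingers close. It gives the time, the measured TCP pose, the force, the opening and the grip force at its end, in the units of the state.
- robot.get_obs(): the state, without advancing time (a new reading comes with each control period).
- vision.camera(name): name is "scene" or "top"; returns a dict with "frame" (420x560x3 uint8, red, green, blue), "K" (3x3 intrinsics, pixels), "k1" (the pictures are not rectified: a ray, as slopes to the right and down, at radius r is drawn at 1 + k1 r^2 times it, then the intrinsics apply), "cam_to_world" (4x4, takes a point from camera to world coordinates). Camera axes: x right, y down, z forward; pixel columns grow to the right and rows downward; lengths in m; the calibration is good to about 2 mm. A picture is of the moment at which its call begins. There is no depth.
- job.hand_in(): hands the job in; it is judged then, once.
Trained networks look in the newest picture that a camera, given by its name, has taken for a name from the list of things; names that differ only in an ending like _2 or _b are one class to them, and where a whole thing is asked for, a point or a joint stands for the part that bears it (a point fixed in the world has none). Each returns a list of dicts, best first, with "conf" (0 to 1); they miss things now and then, are a little off and sometimes report something else, mostly with a low value. They report only what shows in the picture. A call takes as long as a camera call. They do not tell look-alikes from the thing itself.
- vision.look_for(camera, label): "point" ([row, column] in pixels, amid what is visible of it).
- vision.outline_of(camera, label): "mask" (420x560 bool, what is visible of it) and "point" ([row, column] in pixels, amid what is visible of it).
The state is a dict: "time": time; "q": joint angles; "joint_velocities": joint speeds; "joint_torque": joint torques, N m; "position": TCP position; "tool_rot": TCP orientation; "ft_force": force on the tool from outside, world axes, zero at the start; "moment": the same for the moment, N m; "grip_width": finger opening in m; "grip_force": force on a finger pad.
Only numpy, scipy, OpenCV 4.12 (cv2) and the standard library are available. Lean on these libraries where they do the work, as an engineer would, in place of code of your own. Each camera call takes 0.05 s, during which the arm holds its last target. There are 200 camera calls.

TASK

The belt tensioner on the desk has to be locked before it is fitted: take the red-handled tapered pin from its blue stand, put its nose into the yellow-ringed eye of the sprung arm and swing the arm counter-clockwise (seen from above) against its spring until the nose finds the lock hole hidden in the disc underneath. Drive the pin fully home through both holes, upright with its collar down on the arm, and let go so that it holds the arm. Leave the carton, jar, bearing and spanner where they are.

Things in the scene. Friction and masses are not known exactly. Their poses are not given: they have to be found in the camera images.
- pin: loose tapered locking pin, about 120 g, standing upright in the stand. Origin at the very tip of its nose, z axis up along the pin. From the tip upward: oiled steel nose 5 mm in diameter widening evenly to 12 mm at 20 mm height; plain 12 mm shank up to 38 mm; collar 26 mm in diameter from 38 to 42 mm; red square handle 20 x 20 mm (sides along the pin's x and y axes) from 42 to 80 mm
- pin_tip (a point): the tip of the pin's nose (same point as the origin of the pin)
- stand: blue block 70 x 70 x 44 mm fixed to the desk, origin at the centre of its underside; the pin hangs by its collar in a 17 mm hole 42 mm deep in its top, with play
- tensioner: belt tensioner housing fixed to the desk: dark round cup 160 mm in diameter, 40 mm high, a bolted ear at each y side. Origin on the pivot axis at the desk's surface, z up; its x axis points to the arm's eye when the arm is at rest
- swingarm (a joint): angle of the sprung arm about the vertical pivot axis, rad: 0 at its rest stop, growing counter-clockwise from above, at most 0.8. A spring drives it back to 0: 0.3 N m at 0 rising to 0.5 N m at 0.8, that is about 5 to 9 N at the eye; let go, it swings back
- eye (a point): centre of the arm's eye, a 13.5 mm through hole with a yellow ring, at the arm's top face, 49.5 mm high, 58 mm from the pivot axis; the arm is 8 mm thick, underside at 41.5 mm. Counter-clockwise of the eye it continues as a shield; opposite the eye it carries a black pulley 68 mm wide (top at 76 mm height); the hub cap on the pivot is 34 mm wide and reaches 56 mm height
- carton: bystander: cardboard box 90 x 70 x 55 mm, origin at the centre of its underside
- jar: bystander: yellow jar 52 mm in diameter, 70 mm high, origin at the centre of its underside
- bearing: bystander: steel bearing ring 52 mm in diameter, 16 mm high, origin at the centre of its underside
- spanner: bystander: spanner lying on the desk, origin under its middle
- disc_centre (a point): on the pivot axis at the top face (40 mm high) of a fixed grey disc, 12 mm thick, under the arm. Its one lock hole, 13.5 mm wide, centre 58 mm from the axis, is covered by the arm, 0.25 to 0.56 rad counter-clockwise of the tensioner's x axis (differs each time; find it by touch). Else the disc is solid. Free space below down to 6 mm height; with the pin home its tip is at 11.5 mm height
Mind the look-alikes: they are no part of the job. There is more than one size of the pin; the one meant has the size given above.

How it is judged:
On the way:
1. with the pin's nose in the eye, the arm has been swung off its rest stop by more than 0.12 rad (value of joint swingarm above 0.12 rad and horizontal distance between pin_tip and eye below 0.012 m and z of pin_tip in the frame of tensioner below 0.049 m), for 0.05 s.
At the end, for the whole second after the job is handed in: The pin stands through the eye and the lock hole, collar within 3 mm of the arm (tip below 14.5 mm height), within 0.12 rad of upright and its tip within 6 mm of the eye's centre in plan, holding the arm more than 0.17 rad off its stop; released and at rest (z of pin_tip in the frame of tensioner below 0.0145 m and horizontal distance between pin_tip and eye below 0.006 m and angle between pin's own z axis and vertical below 0.12 rad and value of joint swingarm above 0.17 rad and linear speed of pin below 0.01 m/s and velocity of joint swingarm between -0.05 and 0.05 rad/s); the robot touches nothing.
It fails at once if the carton, jar, bearing or spanner is shifted by more than 30 mm (distance of any of carton, jar, bearing, spanner from where it was at the start of the episode above 0.03 m).
It also fails if it takes over 53 s, if anything falls off the work surface, if the arm or the gripper's body presses on something with over 40 N, if the wrist force passes 120 N, or if a joint passes its speed limit or range.

## Working session

There is one attempt and no reset: what is moved stays moved. The work goes in short steps, Python scripts to look and compute and a shell command to move; the robot and the scene stay as the last step left them, time stands still between calls to the robot, and variables do not carry over. Pictures are saved under pics/ and viewed, at most 10 in all, crops included, and the job is handed in when it is done.

```bash
mkdir -p pics; cat > h.py <<'E'
import numpy as np,cv2
from rig import robot,vision,job
def ray(c,p):
    K,k1=c["K"],c["k1"]; d=np.array([(p[1]-K[0,2])/K[0,0],(p[0]-K[1,2])/K[1,1]]); u=d.copy()
    for _ in range(30): u=d/(1+k1*(u@u))
    T=np.array(c["cam_to_world"]); return T[:3,3],T[:3,:3]@np.array([u[0],u[1],1])
def atz(c,p,z):
    o,d=ray(c,p); return o+d*(z-o[2])/d[2]
def proj(c,P):
    T=np.linalg.inv(np.array(c["cam_to_world"])); q=T[:3,:3]@np.array(P)+T[:3,3]; u=q[:2]/q[2]; u=u*(1+c["k1"]*(u@u)); K=c["K"]
    return np.array([K[1,1]*u[1]+K[1,2],K[0,0]*u[0]+K[0,2]])
E
python3 - <<'E'
from h import *
for n in("scene","top"):
    c=vision.camera(n); cv2.imwrite(f"pics/{n}0.png",c["frame"][:,:,::-1]); T=c["cam_to_world"]
    print(n,np.round(T,3).tolist(),c["k1"],c["K"][0][0])
    for l in("pin","stand","tensioner","swingarm","eye","pin_tip","carton","jar","bearing","spanner"):
        print(l,[(np.round(r["point"]).tolist(),round(r["conf"],2)) for r in vision.look_for(n,l)[:4]])
o=robot.get_obs();print(o["time"],o["position"],o["tool_rot"])
E
```

```text
scene [[0.745, 0.375, -0.552, 1.099], [0.667, -0.411, 0.621, -0.559], [0.006, -0.831, -0.556, 0.577], [0.0, 0.0, 0.0, 1.0]] -0.025646012159876913 403.2744357347813
pin [([174.0, 315.0], 0.89), ([162.0, 294.0], 0.42)]
stand [([176.0, 290.0], 0.64)]
tensioner [([235.0, 214.0], 0.73), ([332.0, 122.0], 0.16)]
swingarm [([223.0, 207.0], 0.98), ([236.0, 214.0], 0.53)]
eye [([223.0, 212.0], 0.89)]
pin_tip [([173.0, 314.0], 0.91)]
carton [([333.0, 120.0], 0.69)]
jar [([322.0, 215.0], 0.76)]
bearing [([216.0, 362.0], 0.82)]
spanner [([168.0, 376.0], 0.79)]
top [[-0.008, -0.998, 0.068, 0.505], [-1.0, 0.009, 0.013, 0.007], [-0.013, -0.068, -0.998, 1.317], [0.0, 0.0, 0.0, 1.0]] -0.09974701960873202 422.817828655698
pin [([222.0, 227.0], 0.56), ([258.0, 219.0], 0.52)]
stand [([253.0, 220.0], 0.61)]
tensioner [([245.0, 322.0], 0.76)]
swingarm [([244.0, 322.0], 0.91), ([215.0, 143.0], 0.24)]
eye [([244.0, 323.0], 0.79)]
pin_tip [([218.0, 226.0], 0.56), ([253.0, 218.0], 0.51)]
carton [([205.0, 420.0], 0.94)]
jar [([172.0, 385.0], 0.56)]
bearing [([172.0, 227.0], 0.55)]
spanner [([216.0, 147.0], 0.57)]
1.1 [0.17436265 0.60014467 0.23052565] [ 1.40932736e-01  9.90019173e-01 -3.37254206e-05  2.98722336e-06]
```

View pics/top0.png

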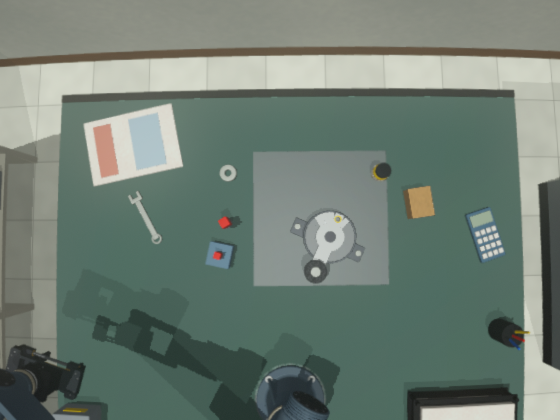

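View pics/scene0.png

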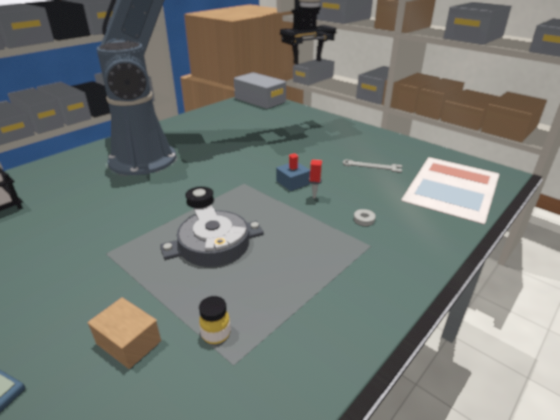

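The top view shows two red pins: one in the blue stand at about (256,218), and one free-standing beside it at about (222,226). In the scene view they are at (162,293) and (174,315). The task says the pin in the blue stand, so next I check its size in a close crop. The tensioner is at top (237,330), with its eye ring at about (217,338).

```bash
python3 - <<'E'
from h import *
C={}
for n in("scene","top"):
    c=C[n]=vision.camera(n); f=c["frame"].astype(int)
    red=((f[...,0]>130)&(f[...,1]<70)&(f[...,2]<80)).astype(np.uint8)
    k,_,st,ce=cv2.connectedComponentsWithStats(red)
    for i in range(1,k):
        if st[i,4]>15: print(n,"red",st[i].tolist(),ce[i][::-1].round(1))
    hsv=cv2.cvtColor(c["frame"],cv2.COLOR_RGB2HSV)
    for l in("stand","tensioner","swingarm","eye"):
        for r in vision.outline_of(n,l)[:1]:
            m=r["mask"]; print(n,l,m.sum(),np.argwhere(m).mean(0).round(1),np.argwhere(m).min(0),np.argwhere(m).max(0),r["conf"])
s=C["scene"]["frame"][140:205,260:340]; t=C["top"]["frame"][195:300,190:370]
a=cv2.resize(s[:,:,::-1],(400,325),interpolation=cv2.INTER_CUBIC)
b=cv2.resize(t[:,:,::-1],(557,325),interpolation=cv2.INTER_CUBIC)[:,:400]
e=cv2.resize(C["scene"]["frame"][180:270,150:270][:,:,::-1],(400,270),interpolation=cv2.INTER_CUBIC)
g=cv2.resize(C["top"]["frame"][200:290,280:380][:,:,::-1],(300,270),interpolation=cv2.INTER_CUBIC)
cv2.imwrite("pics/crop1.png",np.vstack([np.hstack([a,b]),np.hstack([e,g,np.zeros((270,100,3),np.uint8)])]))
# two-size check: back-projected scale
for p,z in(((258,219),.086),((222,226),.08)): print(atz(C["top"],p,z).round(4))
E
```

```text
scene red [290, 156, 7, 11, 62] [160.5 293. ]
scene red [310, 164, 10, 16, 133] [171.  314.4]
scene stand 619 [176.9 292. ] [165 276] [190 308] 0.65
scene tensioner 3561 [234.1 211.1] [186 160] [266 262] 0.68
scene swingarm 1970 [220.2 211.2] [186 185] [249 245] 0.6
scene eye 2035 [220.4 211.6] [186 185] [250 245] 0.89
top red [223, 222, 12, 11, 70] [226.7 228.9]
top red [215, 252, 6, 7, 20] [254.3 217.7]
top stand 449 [254.2 220. ] [242 207] [267 232] 0.85
top tensioner 2071 [242.2 324.6] [211 291] [282 363] 0.83
top swingarm 1564 [244.5 325.1] [212 305] [283 347] 0.9
top eye 1655 [245.5 324.7] [212 304] [284 348] 0.85
[0.4407 0.2034 0.086 ]
[0.5456 0.1836 0.08  ]
```

View pics/crop1.png

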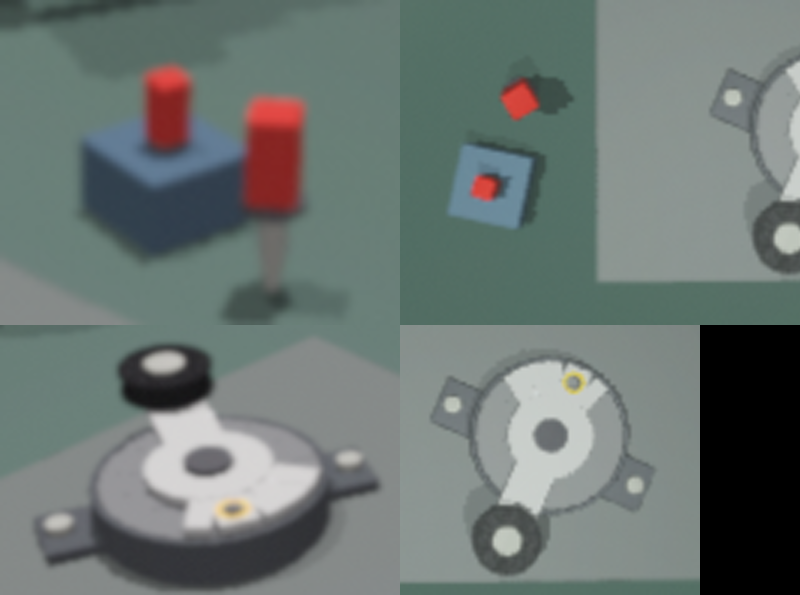

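The crop shows that the stand pin's handle is clearly smaller than the free-standing look-alike's, so I choose the stand pin. The eye ring is at crop (574,383), which is about top (219,338). Now I refine the positions.

```bash
python3 - <<'E'
from h import *
C={n:vision.camera(n) for n in("scene","top")}
def tri(a,b):
    (o1,d1),(o2,d2)=ray(C["top"],a),ray(C["scene"],b)
    A=np.array([d1,-d2]).T; s=np.linalg.lstsq(A,o2-o1,rcond=None)[0]
    p,q=o1+d1*s[0],o2+d2*s[1]; return ((p+q)/2).round(4),(p-q).round(4)
E={};H={}
for n,b in(("scene",(180,270,150,270)),("top",(200,290,280,380))):
    f=C[n]["frame"][b[0]:b[1],b[2]:b[3]].astype(float)
    w=np.clip((f[...,0]+f[...,1])/2-f[...,2]-25,0,None)
    k,l,st,ce=cv2.connectedComponentsWithStats((w>0).astype(np.uint8)); i=1+st[1:,4].argmax()
    w=w*(l==i)
    # ellipse through ring
    ij=np.argwhere(w>0); E[n]=(ij*w[w>0][:,None]).sum(0)/w.sum()+[b[0],b[2]]; print(n,"ring",E[n],len(ij),np.ptp(ij,axis=0))
    # hub
    hc={"scene":(43,62),"top":(36,50)}[n]
    g=f.mean(2); m=(g<135).astype(np.uint8); k,l,st,ce=cv2.connectedComponentsWithStats(m)
    i=l[hc]; H[n]=ce[i][::-1]+[b[0],b[2]]; print(n,"hub",H[n],st[i],i)
print("eye z.0495",[atz(C[n],E[n],.0495).round(4) for n in E],tri(E["top"],E["scene"]))
print("hub z.056",[atz(C[n],H[n],.056).round(4) for n in H],tri(H["top"],H["scene"]))
for n,b in(("scene",(150,178,282,306)),("top",(245,268,206,232))):
    f=C[n]["frame"][b[0]:b[1],b[2]:b[3]]; f=cv2.resize(f,None,fx=8,fy=8,interpolation=cv2.INTER_CUBIC).astype(int)
    r=f[...,0]-np.maximum(f[...,1],f[...,2])
    for th in (60,100,):
        m=((r>th)).astype(np.uint8); cs=max(cv2.findContours(m,0,2)[0],key=cv2.contourArea); R=cv2.minAreaRect(cs)
        print(n,th,"rect c(row,col)",R[0][1]/8+b[0]-.44,R[0][0]/8+b[2]-.44,"size",R[1][0]/8,R[1][1]/8,R[2], cv2.boundingRect(cs))
    if n=="top":
        print(f[::8,::8,0].tolist())
for z in(.086,.066): print(z,[ (p,atz(C["top"],p,z).round(4)) for p in((254.3,217.7),)])
for l in("stand",):
  for n in C:
    m=vision.outline_of(n,l)[0]["mask"].astype(np.uint8)
    print(cv2.minAreaRect(max(cv2.findContours(m,0,2)[0],key=cv2.contourArea)))
print(proj(C["scene"],(.445,.203,.086)),proj(C["scene"],(.445,.203,.048)))
E
```

```text
scene ring [241.07187631 219.42122858] 59 [ 6 11]
scene hub [225.12121212 212.01010101] [56 41 13  9 99] 3
top ring [218.66269447 337.67428004] 37 [7 7]
top hub [236.3908046  329.86206897] [45 32 11 10 87] 12
eye z.0495 [array([ 0.5521, -0.1465,  0.0495]), array([ 0.5537, -0.1477,  0.0495])] (array([ 0.5536, -0.1476,  0.0509]), array([ 0.0001,  0.0001, -0.    ]))
hub z.056 [array([ 0.5034, -0.1253,  0.056 ]), array([ 0.5009, -0.1228,  0.056 ])] (array([ 0.5007, -0.1232,  0.0536]), array([ 0.0002,  0.0003, -0.    ]))
scene 60 rect c(row,col) 160.7282071685791 293.3781209564209 size 15.608909606933594 8.600540161132812 85.68397521972656 (57, 27, 70, 126)
scene 100 rect c(row,col) 156.22250038146973 293.13500076293946 size 5.415400981903076 6.99653959274292 71.56505584716797 (63, 31, 58, 45)
top 60 rect c(row,col) 255.19125038146973 216.95374923706055 size 7.787107944488525 7.510408878326416 18.434947967529297 (57, 55, 68, 63)
top 100 rect c(row,col) 255.23498207092285 216.78650718688965 size 6.662206649780273 6.728875637054443 17.744670867919922 (60, 58, 59, 58)
[[83, 83, 84, 92, 102, 
[... 2450 characters left out ...]
9, 109, 108, 109, 104, 82, 59, 55], [89, 89, 92, 94, 96, 100, 103, 105, 107, 107, 107, 108, 109, 108, 108, 108, 109, 109, 108, 108, 109, 109, 100, 74, 55, 55], [83, 83, 83, 84, 87, 89, 91, 93, 95, 99, 103, 105, 107, 107, 107, 108, 108, 108, 108, 108, 109, 109, 96, 67, 54, 57], [82, 82, 83, 83, 83, 83, 82, 83, 85, 87, 90, 92, 94, 97, 99, 102, 104, 105, 106, 107, 107, 108, 93, 66, 63, 69]]
0.086 [((254.3, 217.7), array([0.4515, 0.2072, 0.086 ]))]
0.066 [((254.3, 217.7), array([0.4506, 0.2104, 0.066 ]))]
((292.5, 176.0), (22.0, 33.0), 90.0)
((218.66468811035156, 254.75881958007812), (25.489330291748047, 24.838539123535156), 12.52880859375)
[156.08453712 290.13728794] [168.38002469 289.93342965]
```

```bash
cat >> h.py <<'E'
from scipy.spatial.transform import Rotation as R
def go(x,y,z,yaw=None,pose=None):
    "fractions of full scale to reach TCP xyz with tool-y direction yaw (deg, mod 180)"
    o=robot.get_obs(); M=R.from_quat(o["tool_rot"]).as_matrix(); d=M.T@(np.array([x,y,z])-o["position"])/.3
    a=np.degrees(np.arctan2(M[1,1],M[0,1])); t=0 if yaw is None else -((yaw-a+90)%180-90)/360
    return np.append(d,t).round(4).tolist(), "tool y at",round(a,1)
E
python3 - <<'E'
from h import *
C={n:vision.camera(n) for n in("scene","top")}
for a in((255.2,216.8),(255.2,216.4)):
    (o1,d1),(o2,d2)=ray(C["top"],a),ray(C["scene"],(156.3,293.2))
    s=np.linalg.lstsq(np.array([d1,-d2]).T,o2-o1,rcond=None)[0]; print(o1+d1*s[0],o2+d2*s[1],atz(C["top"],a,.086),atz(C["scene"],(156.3,293.2),.086))
print(go(.449,.210,.15,72))
E
```

```text
[0.44877125 0.21015828 0.0839418 ] [0.4494535  0.21077966 0.08401296] [0.44886527 0.20981935 0.086     ] [0.45206902 0.20768041 0.086     ]
[0.44875815 0.2113984  0.08354876] [0.44885604 0.21148762 0.08355907] [0.44887011 0.21099242 0.086     ] [0.45206902 0.20768041 0.086     ]
([-1.242, -0.9935, 0.2685, 0.005], 'tool y at', np.float64(73.8))
```

```bash
python3 -m handwheel '[[-0.6,-0.5,0.13,0.005],[-0.6,-0.5,0.13,0.005],[-0.6,-0.5,0.13,0.005],[-0.6,-0.5,0.13,0.005],[-0.6,-0.5,0.13,0.005],[-0.6,-0.5,0.13,0.005]]' 70 30; python3 -c "
from h import *
print(go(.4495,.210,.15,72))"
```

```text
time: 2.4
position: [0.3064, 0.4032, 0.1912]
tool_rot: [0.157, 0.988, -0.001, 0.0]
ft_force: [-0.6, -0.7, -0.5]
grip_width: 0.0622
grip_force: 0.0
([-0.653, -0.4643, 0.1381, -0.0001], 'tool y at', np.float64(72.0))
```

```bash
python3 -m handwheel '[[-0.653,-0.465,0.138,0],[-0.653,-0.465,0.138,0],[-0.653,-0.465,0.138,0],[-0.653,-0.465,0.138,0],[-0.653,-0.465,0.138,0],[-0.653,-0.465,0.138,0],[-0.653,-0.465,0.138,0],[-0.653,-0.465,0.138,0]]'; python3 - <<'E'
from h import *
print(go(.4495,.210,.0585,72))
C={n:vision.camera(n) for n in("scene","top")}
s=cv2.resize(C["scene"]["frame"][80:220,230:370][:,:,::-1],(420,420),interpolation=cv2.INTER_CUBIC); t=cv2.resize(C["top"]["frame"][190:290,160:260][:,:,::-1],(380,420))
cv2.imwrite("pics/c2.png",np.hstack([s,t]))
E
```

```text
time: 3.07
position: [0.4499, 0.2111, 0.1499]
tool_rot: [0.159, 0.987, 0.0, -0.0]
ft_force: [-0.5, -1.4, -0.1]
grip_width: 0.0607
grip_force: 0.0
([0.0001, -0.0039, 0.3047, -0.0007], 'tool y at', np.float64(71.7))
```

View pics/c2.png

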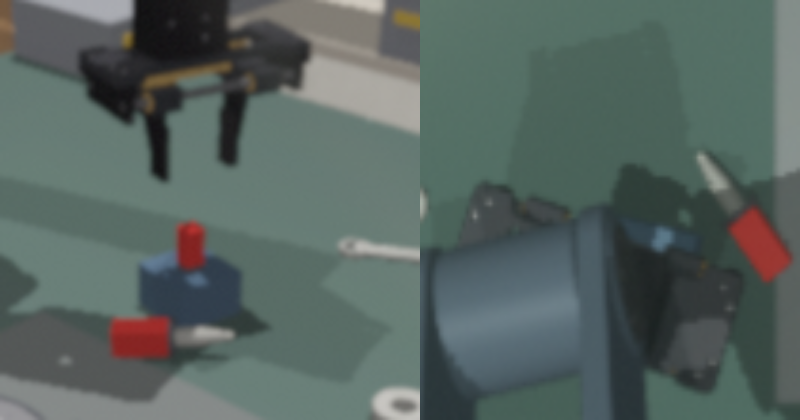

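The picture shows the stand pin upright between the open fingers (left crop, 190,245). The larger look-alike has toppled and lies beside the stand, clear of the descent.

```bash
python3 -m handwheel '[[0,-0.003,0.12,0],[0,-0.003,0.24,0],[0,-0.003,0.305,0],[0,-0.003,0.305,0]]'; python3 -m handwheel '[[0,0,0,0],[0,0,0,0],[0,0,0,0],[0,0,0,0],[0,0,0,0],[0,0,0,0]]' 0 20
```

```text
time: 3.5
position: [0.4445, 0.2126, 0.0557]
tool_rot: [0.155, 0.988, -0.001, -0.004]
ft_force: [-0.1, -0.3, 0.0]
grip_width: 0.0609
grip_force: 0.0
time: 4.0
position: [0.4488, 0.212, 0.0595]
tool_rot: [0.156, 0.988, 0.0, 0.001]
ft_force: [0.7, 0.3, -0.3]
grip_width: 0.0291
grip_force: 0.0
```

```bash
python3 -m handwheel '[[0,0,0,0],[0,0,0,0],[0,0,0,0],[0,0,0,0],[0,0,0,0]]' 0 25; python3 -c "
from h import *
o=robot.get_obs();print(o['moment'],o['grip_width'],go(.4495,.21,.0585,72))"
```

```text
time: 4.42
position: [0.4485, 0.2118, 0.0591]
tool_rot: [0.157, 0.988, 0.0, 0.0]
ft_force: [-1.0, -0.4, 5.3]
grip_width: 0.0196
grip_force: 25.0
[0.01336469 0.1474232  0.02213292] 0.019622967257202625 ([-0.0049, -0.0046, 0.002, -0.0], 'tool y at', np.float64(72.0))
```

```bash
python3 -m handwheel '[[0,0,-0.1,0],[0,0,-0.22,0],[0,0,-0.3,0],[0,0,-0.3,0],[0,0,-0.3,0]]' - 40; python3 -c "
from h import *
print(go(.5537,-.1477,.15,72))"
```

```text
time: 4.83
position: [0.4489, 0.212, 0.1496]
tool_rot: [0.156, 0.988, 0.001, 0.001]
ft_force: [-0.1, -0.7, -1.2]
grip_width: 0.0196
grip_force: 40.0
([-0.7026, -1.0323, -0.0012, -0.0], 'tool y at', np.float64(72.0))
```

```bash
python3 -m handwheel '[[-0.7,-1,0,0],[-0.7,-1,0,0],[-0.7,-1,0,0],[-0.7,-1,0,0],[-0.7,-1,0,0],[-0.7,-1,0,0],[-0.7,-1,0,0],[-0.7,-1,0,0],[-0.7,-1,0,0],[-0.7,-1,0,0],[-0.7,-1,0,0],[-0.7,-1,0,0],[-0.7,-1,0,0],[-0.7,-1,0,0]]'; python3 - <<'E'
from h import *
print(go(.5537,-.1477,.117,72)); o=robot.get_obs()
C={n:vision.camera(n) for n in("scene","top")}
M=R.from_quat(o["tool_rot"]).as_matrix(); tip=o["position"]+M[:,2]*.0525
print("tip pred",tip,proj(C["scene"],tip),proj(C["scene"],(.5537,-.1477,.0495)))
for n in C: print([(r["point"],r["conf"]) for r in vision.look_for(n,"pin_tip")])
s=cv2.resize(C["scene"]["frame"][130:270,140:280][:,:,::-1],(420,420),interpolation=cv2.INTER_CUBIC); t=cv2.resize(C["top"]["frame"][190:290,290:380][:,:,::-1],(378,420))
cv2.imwrite("pics/c3.png",np.hstack([s,t]))
E
```

```text
time: 6.0
position: [0.5542, -0.1365, 0.1479]
tool_rot: [0.156, 0.988, 0.0, -0.001]
ft_force: [-0.5, 0.3, -0.5]
grip_width: 0.0196
grip_force: 40.0
([-0.01, -0.036, 0.103, 0.0003], 'tool y at', np.float64(72.1))
tip pred [ 0.55412405 -0.13647599  0.09542585] [221.68841664 221.93121608] [241.65485286 219.47429223]
[([192.5, 278.9], 0.78), ([225.3, 209.2], 0.31)]
[([242.4, 244.6], 0.6), ([173.4, 223.5], 0.6)]
```

View pics/c3.png

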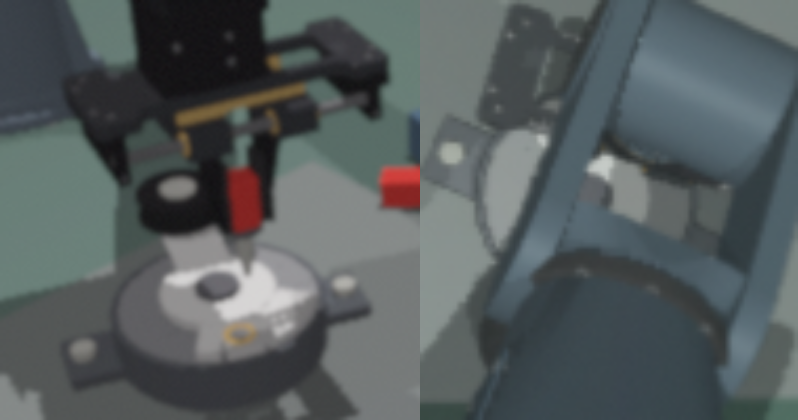

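```bash
python3 - <<'E'
from h import *
o=robot.get_obs(); c=vision.camera("scene"); M=R.from_quat(o["tool_rot"]).as_matrix(); p=o["position"]; 
for h in(0,20,42,61,80): print(h,proj(c,p+M[:,2]*(.0525-h/1000)).round(1))
f=c["frame"][180:212,205:240].astype(int); f=cv2.resize(f.astype(np.uint8),None,fx=8,fy=8,interpolation=cv2.INTER_CUBIC).astype(int)
r=f[...,0]-np.maximum(f[...,1],f[...,2]); m=(r>50).astype(np.uint8); cs=max(cv2.findContours(m,0,2)[0],key=cv2.contourArea); print(cv2.boundingRect(cs))
for i in range(0,m.shape[0],12):
    q=np.flatnonzero(m[i]); 
    if len(q): print(180+i/8,205+q.min()/8-.44,205+q.max()/8-.44,205+q.mean()/8-.44)
g=c["frame"][205:228,212:234].astype(int).mean(2).astype(int); print(g.tolist())
E
```

```text
0 [221.8 221.9]
20 [213.7 221.1]
42 [204.6 220.2]
61 [196.5 219.4]
80 [188.2 218.6]
(88, 48, 91, 172)
186.0 221.185 221.935 221.56
187.5 215.81 224.185 219.9975
189.0 215.56 225.31 220.435
190.5 215.685 225.81 220.7475
192.0 215.685 225.81 220.7475
193.5 215.685 225.935 220.81
195.0 215.685 226.06 220.8725
196.5 216.06 226.06 221.06
198.0 216.31 226.185 221.2475
199.5 216.56 226.56 221.56
201.0 216.685 226.81 221.7475
202.5 216.935 226.685 221.81
204.0 216.935 226.31 221.6225
205.5 217.06 225.185 221.1225
207.0 217.935 221.185 219.56
[[63, 39, 26, 26, 36, 48, 62, 64, 66, 65, 65, 65, 65, 66, 76, 101, 122, 132, 133, 135, 136, 136], [89, 59, 34, 28, 36, 49, 60, 64, 65, 65, 64, 61, 64, 66, 83, 108, 127, 135, 136, 135, 136, 136], [111, 85, 56, 42, 45, 51, 58, 63, 63, 63, 61, 61, 67, 80, 101, 121, 132, 136, 136, 136, 136, 136], [131, 112, 84, 63, 59, 59, 62, 63, 63, 65, 66, 72, 85, 104, 121, 130, 135, 136, 136, 136, 136, 136], [143, 132, 105, 81, 71, 71, 71, 75, 78, 80, 83, 90, 105, 121, 129, 134, 135, 135, 136, 136, 136, 136], [145, 138, 115, 90, 79, 79, 84, 92, 97, 99, 99, 102, 112, 122,
[... 1236 characters left out ...]
 210, 204, 189, 169, 155, 152], [110, 110, 111, 112, 117, 128, 154, 184, 199, 197, 193, 198, 208, 212, 213, 213, 212, 209, 199, 180, 160, 153], [108, 108, 108, 108, 110, 114, 132, 165, 194, 206, 207, 209, 212, 212, 212, 213, 213, 211, 204, 187, 165, 154], [107, 108, 108, 107, 108, 110, 119, 148, 184, 204, 211, 212, 212, 213, 213, 213, 212, 212, 208, 194, 171, 156], [108, 107, 108, 109, 108, 107, 111, 140, 180, 204, 211, 212, 212, 213, 212, 212, 212, 212, 209, 197, 178, 168], [107, 106, 107, 105, 102, 100, 110, 147, 186, 206, 212, 213, 212, 213, 213, 212, 212, 212, 208, 199, 191, 190], [102, 102, 100, 97, 92, 96, 127, 167, 195, 208, 212, 212, 213, 213, 213, 212, 213, 212, 209, 204, 204, 205]]
```

The pin is held upright. Its tip shows at scene (221,222), within 1 px of the prediction, so it sits about 52 mm below the TCP. The eye is at (241,219).

```bash
python3 -m handwheel '[[-0.01,-0.037,0.04,0],[-0.01,-0.037,0.08,0],[-0.01,-0.037,0.12,0],[-0.01,-0.037,0.12,0],[-0.01,-0.037,0.12,0],[-0.01,-0.037,0.12,0]]'; python3 - <<'E'
from h import *
print(go(.5536,-.1475,.097,72)); o=robot.get_obs()
c=vision.camera("scene"); M=R.from_quat(o["tool_rot"]).as_matrix(); tip=o["position"]+M[:,2]*.0525
print("tip pred",tip,proj(c,tip),proj(c,(.5537,-.1477,.0495)))
cv2.imwrite("pics/c4.png",cv2.resize(c["frame"][190:260,170:270][:,:,::-1],(800,560),interpolation=cv2.INTER_CUBIC))
E
```

```text
time: 6.75
position: [0.5549, -0.1504, 0.1126]
tool_rot: [0.157, 0.988, -0.0, 0.0]
ft_force: [0.1, 0.4, -1.0]
grip_width: 0.0195
grip_force: 40.0
([0.007, 0.0079, 0.0521, -0.0], 'tool y at', np.float64(72.0))
tip pred [ 0.55486788 -0.15040814  0.06012502] [238.47301845 218.42855654] [241.65485286 219.47429223]
```

View pics/c4.png

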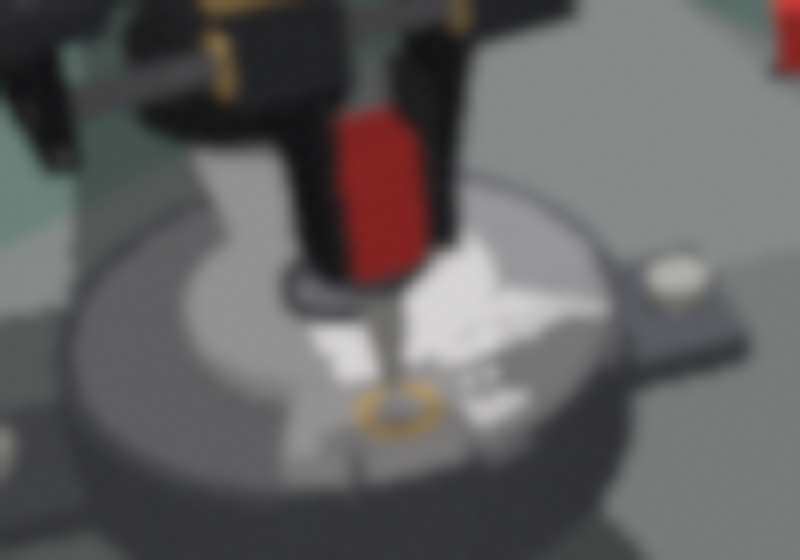

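The picture shows the tip at scene (238,219), just above the ring centred at (241,220). It needs to move about 3 mm away from the camera, which matches the computed offset.

```bash
python3 -m handwheel '[[0.008,0.008,0,0],[0.008,0.008,0,0],[0.008,0.008,0.01,0],[0.008,0.008,0.02,0],[0.008,0.008,0.03,0],[0.008,0.008,0.04,0],[0.008,0.008,0.05,0],[0.008,0.008,0.053,0],[0.008,0.008,0.053,0]]'; python3 -c "
from h import *
print(go(.5536,-.1475,.097,72))"
```

```text
time: 7.55
position: [0.5529, -0.1468, 0.0962]
tool_rot: [0.157, 0.988, 0.0, -0.0]
ft_force: [0.8, -0.3, -1.7]
grip_width: 0.0196
grip_force: 40.0
([-0.003, -0.0016, -0.0025, -0.0], 'tool y at', np.float64(72.0))
```

```bash
python3 -m handwheel '[[0,0,0.003,0],[0,0,0.006,0],[0,0,0.009,0],[0,0,0.009,0],[0,0,0.009,0]]'; python3 -m handwheel '[[0,0,0.002,0],[0,0,0.004,0],[0,0,0.006,0],[0,0,0.006,0],[0,0,0.006,0]]'
```

```text
time: 7.97
position: [0.5532, -0.1469, 0.0941]
tool_rot: [0.156, 0.988, -0.0, 0.0]
ft_force: [0.9, -0.2, -1.5]
grip_width: 0.0197
grip_force: 40.0
time: 8.38
position: [0.5532, -0.1469, 0.0925]
tool_rot: [0.156, 0.988, -0.0, 0.0]
ft_force: [-1.3, 0.0, 0.6]
grip_width: 0.0194
grip_force: 40.0
```

```bash
cat >> h.py <<'E'
PIV=np.array([.5007,-.1230]); A0=-.436
def st():
    o=robot.get_obs(); v=o["position"][:2]-PIV; f=o["ft_force"]; a=np.arctan2(v[1],v[0])
    M=R.from_quat(o["tool_rot"]).as_matrix()
    print("t",o["time"],"phi",round(a-A0,4),"r",round(np.hypot(*v)*1e3,2),"z",round(o["position"][2]*1e3,2),"Frad",round(f[0]*np.cos(a)+f[1]*np.sin(a),1),"Ftan",round(-f[0]*np.sin(a)+f[1]*np.cos(a),1),"Fz",round(f[2],1),"M",np.round(o["moment"],2),"tilt",np.degrees(np.arccos(-M[2,2])).round(2))
def arc(phis,z,r=.058):
    for p in phis:
        a=A0+p; q=PIV+r*np.array([np.cos(a),np.sin(a)]); print(round(p,3),go(q[0],q[1],z)[0])
E
python3 -c "
from h import *
st(); arc([.05,.1,.15,.2],.0935)"
```

```text
t 8.3833 phi 0.0093 r 57.73 z 92.49 Frad -1.2 Ftan -0.5 Fz 0.6 M [ 0.01  0.07 -0.04] tilt 0.02
0.05 [-0.0016, 0.0077, -0.0034, 0.0]
0.1 [-0.0021, 0.0174, -0.0034, 0.0]
0.15 [-0.0021, 0.0271, -0.0034, 0.0]
0.2 [-0.0015, 0.0367, -0.0034, 0.0]
```

```bash
python3 -m handwheel '[[0,0,-0.003,0],[-0.0016,0.0077,-0.003,0],[-0.002,0.0125,-0.003,0],[-0.0021,0.0174,-0.003,0],[-0.0021,0.022,-0.003,0],[-0.0021,0.027,-0.003,0],[-0.0019,0.032,-0.003,0],[-0.0015,0.0367,-0.003,0],[-0.0015,0.0367,-0.003,0],[-0.0015,0.0367,-0.003,0]]'; python3 - <<'E'
from h import *
st(); arc([.23,.26,.29,.32],.092)
c=vision.camera("scene"); cv2.imwrite("pics/c5.png",cv2.resize(c["frame"][180:260,160:270][:,:,::-1],(770,560),interpolation=cv2.INTER_CUBIC))
E
```

```text
time: 9.22
position: [0.5566, -0.1379, 0.0932]
tool_rot: [0.156, 0.988, -0.001, -0.0]
ft_force: [-2.8, -5.4, -0.5]
grip_width: 0.0196
grip_force: 40.0
t 9.2167 phi 0.1746 r 57.83 z 93.16 Frad -1.3 Ftan -5.9 Fz -0.5 M [-1.13  0.51  0.03] tilt 0.17
0.23 [0.0003, 0.0107, 0.0038, 0.0]
0.26 [0.001, 0.0165, 0.0038, 0.0]
0.29 [0.0019, 0.0222, 0.0038, 0.0]
0.32 [0.0029, 0.0279, 0.0038, 0.0]
```

View pics/c5.png

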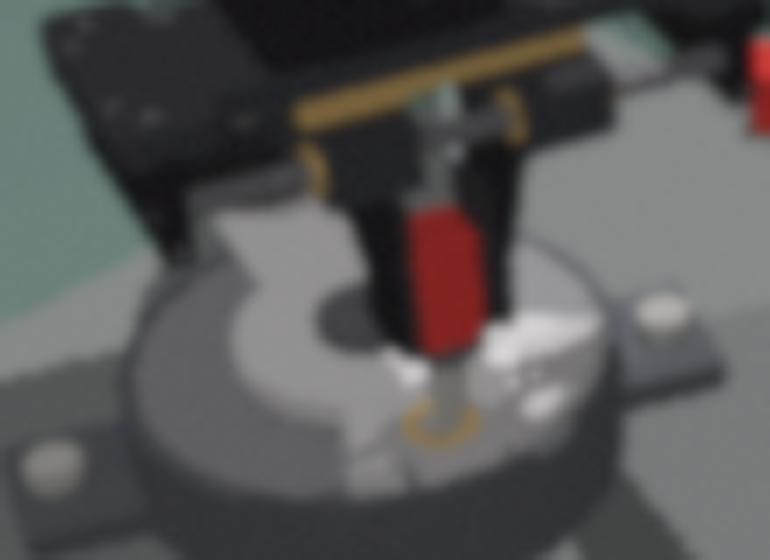

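The nose sits in the yellow eye, and the arm has swung off its stop with a tangential load of about 6 N, which fits the spring. Next I press lightly on the disc and step counter-clockwise.

```bash
S='python3 -c "from h import *;st()"'; H='python3 -m handwheel'
$H '[[0.0003,0.005,0.002,0],[0.0003,0.005,0.004,0],[0.0003,0.005,0.006,0],[0.0003,0.005,0.006,0]]' >/dev/null; eval $S
$H '[[0.0007,0.0057,0,0],[0.0007,0.0057,0,0],[0.0007,0.0057,0,0]]' >/dev/null; eval $S
$H '[[0.0009,0.0057,0,0],[0.0009,0.0057,0,0],[0.0009,0.0057,0,0]]' >/dev/null; eval $S
$H '[[0.001,0.0057,0,0],[0.001,0.0057,0,0],[0.001,0.0057,0,0]]' >/dev/null; eval $S
```

```text
t 9.6 phi 0.1945 r 58.31 z 92.83 Frad -2.9 Ftan -5.5 Fz 8.0 M [-1.13  0.95 -0.01] tilt 0.21
t 9.85 phi 0.2199 r 58.47 z 92.79 Frad -2.5 Ftan -6.2 Fz 7.9 M [-1.28  0.83  0.02] tilt 0.24
t 10.1 phi 0.2517 r 58.5 z 92.62 Frad -1.8 Ftan -5.5 Fz 5.8 M [-1.19  0.79  0.  ] tilt 0.23
t 10.35 phi 0.2831 r 58.44 z 92.09 Frad -1.1 Ftan -5.9 Fz 2.9 M [-1.24  0.41 -0.02] tilt 0.22
```

```bash
S='python3 -c "from h import *;st()"'; H='python3 -m handwheel'
$H '[[0.001,0.0057,0,0],[0.001,0.0057,0,0],[0.001,0.0057,0,0]]' >/dev/null; eval $S
$H '[[0.0011,0.0057,0,0],[0.0011,0.0057,0,0],[0.0011,0.0057,0,0]]' >/dev/null; eval $S
```

```text
t 10.6 phi 0.3131 r 58.37 z 91.94 Frad -3.1 Ftan -6.0 Fz 1.6 M [-1.31  0.52 -0.03] tilt 0.21
t 10.85 phi 0.342 r 58.37 z 91.9 Frad -2.1 Ftan -5.9 Fz 3.0 M [-1.28  0.62 -0.02] tilt 0.22
```

```bash
S='python3 -c "from h import *;st()"'; H='python3 -m handwheel'
$H '[[0,0,0.003,0],[0,0,0.005,0],[0,0,0.005,0],[0,0,0.005,0]]' >/dev/null; eval $S
```

```text
t 11.1833 phi 0.3392 r 58.53 z 90.32 Frad -1.1 Ftan -6.2 Fz 1.1 M [-1.34  0.44 -0.03] tilt 0.23
```

```bash
S='python3 -c "from h import *;st()"'; H='python3 -m handwheel'
$H '[[0,0,0.004,0],[0,0,0.008,0],[0,0,0.01,0],[0,0,0.01,0]]' >/dev/null; eval $S
$H '[[0,0,0.003,0],[0,0,0.006,0],[0,0,0.006,0],[0,0,0.006,0]]' >/dev/null; eval $S
```

```text
t 11.5167 phi 0.3391 r 58.48 z 87.28 Frad -1.1 Ftan -6.4 Fz 0.9 M [-1.32  0.46  0.03] tilt 0.22
t 11.85 phi 0.3397 r 58.42 z 85.43 Frad -1.2 Ftan -6.8 Fz 0.7 M [-1.31  0.55  0.  ] tilt 0.22
```

```bash
S='python3 -c "from h import *;st()"'; H='python3 -m handwheel'
$H '[[0,0,0.004,0],[0,0,0.008,0],[0,0,0.01,0],[0,0,0.01,0]]' >/dev/null; eval $S
$H '[[0,0,0.004,0],[0,0,0.008,0],[0,0,0.01,0],[0,0,0.01,0]]' >/dev/null; eval $S
```

```text
t 12.1833 phi 0.3405 r 58.28 z 82.34 Frad -1.9 Ftan -6.1 Fz 1.3 M [-1.32  0.48  0.  ] tilt 0.21
t 12.5167 phi 0.341 r 58.2 z 79.2 Frad -1.0 Ftan -7.2 Fz -0.6 M [-1.32  0.45 -0.04] tilt 0.2
```

```bash
S='python3 -c "from h import *;st()"'; H='python3 -m handwheel'
$H '[[0,0,0.004,0],[0,0,0.008,0],[0,0,0.008,0]]' >/dev/null; eval $S
$H '[[0,0,0.004,0],[0,0,0.008,0],[0,0,0.008,0]]' >/dev/null; eval $S
$H '[[0,0,0.004,0],[0,0,0.007,0],[0,0,0.007,0]]' >/dev/null; eval $S
```

```text
t 12.7667 phi 0.3414 r 58.19 z 76.75 Frad -2.1 Ftan -7.1 Fz -0.8 M [-1.29  0.5  -0.  ] tilt 0.19
t 13.0167 phi 0.342 r 58.16 z 74.34 Frad -1.0 Ftan -6.8 Fz -0.5 M [-1.29  0.45  0.  ] tilt 0.19
t 13.2667 phi 0.3421 r 58.17 z 72.26 Frad -0.5 Ftan -7.3 Fz -0.2 M [-1.31  0.46 -0.04] tilt 0.19
```

```bash
S='python3 -c "from h import *;st()"'; H='python3 -m handwheel'
$H '[[0,0,0.004,0],[0,0,0.008,0],[0,0,0.01,0],[0,0,0.01,0]]' >/dev/null; eval $S
$H '[[0,0,0.004,0],[0,0,0.008,0],[0,0,0.01,0],[0,0,0.01,0]]' >/dev/null; eval $S
$H '[[0,0,0.003,0],[0,0,0.006,0],[0,0,0.006,0]]' >/dev/null; eval $S
```

```text
t 13.6 phi 0.3423 r 58.16 z 69.26 Frad -3.1 Ftan -6.5 Fz -0.2 M [-1.24  0.49  0.04] tilt 0.18
t 13.9333 phi 0.3427 r 58.15 z 66.26 Frad -1.9 Ftan -6.7 Fz 0.2 M [-1.22  0.5  -0.  ] tilt 0.18
t 14.1833 phi 0.3422 r 58.19 z 64.66 Frad -2.5 Ftan -6.7 Fz 0.9 M [-1.22  0.55  0.  ] tilt 0.18
```

```bash
S='python3 -c "from h import *;st()"'; H='python3 -m handwheel'
$H '[[0,0,0.003,0],[0,0,0.005,0],[0,0,0.005,0],[0,0,0.005,0]]' >/dev/null; eval $S
python3 - <<'E'
from h import *
c=vision.camera("scene"); cv2.imwrite("pics/c6.png",cv2.resize(c["frame"][180:260,160:270][:,:,::-1],(770,560),interpolation=cv2.INTER_CUBIC))
E
```

```text
t 14.5167 phi 0.3418 r 58.21 z 64.57 Frad -4.3 Ftan -6.8 Fz 10.5 M [-1.14  0.95 -0.03] tilt 0.2
```

View pics/c6.png

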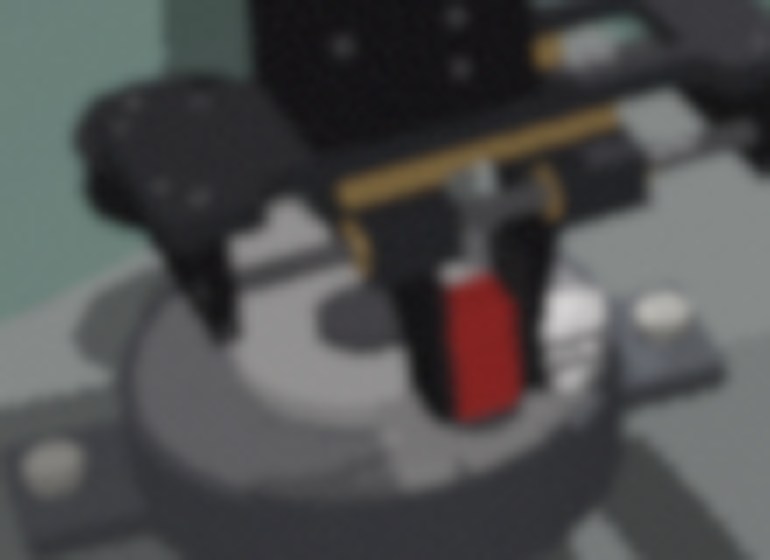

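The pin meets a hard stop at TCP height 64.6 mm, which matches the home position. The collar (crop 480,410) is down on the arm. I relieve the load and release.

```bash
S='python3 -c "from h import *;st()"'; H='python3 -m handwheel'
$H '[[0,-0.002,-0.003,0],[0,-0.005,-0.005,0],[0,-0.005,-0.005,0],[0,-0.005,-0.005,0]]'  >/dev/null; eval $S
$H '[[0,0,0,0],[0,0,0,0],[0,0,0,0],[0,0,0,0],[0,0,0,0],[0,0,0,0]]' 55; eval $S
```

```text
t 14.9 phi 0.331 r 58.08 z 64.66 Frad -1.8 Ftan -6.1 Fz 2.5 M [-0.95  0.37  0.03] tilt 0.12
time: 15.4
position: [0.5582, -0.1275, 0.0643]
tool_rot: [0.156, 0.988, 0.0, -0.0]
ft_force: [0.9, 0.5, 0.4]
grip_width: 0.0459
grip_force: 0.0
t 15.4 phi 0.3578 r 57.68 z 64.26 Frad 0.9 Ftan 0.6 Fz 0.4 M [-0.02  0.01  0.01] tilt 0.02
```

Released with no remaining force. I retract straight up and back, then check.

```bash
H='python3 -m handwheel'
$H '[[0,0,-0.06,0],[0,0,-0.15,0],[0,0,-0.25,0],[0,0,-0.35,0],[0,0,-0.45,0],[0,0,-0.45,0]]'
$H '[[0.3,0.7,-0.1,0],[0.3,0.7,-0.1,0],[0.3,0.7,-0.1,0],[0.3,0.7,-0.1,0],[0.3,0.7,-0.1,0],[0.3,0.7,-0.1,0],[0.3,0.7,-0.1,0],[0.3,0.7,-0.1,0]]'
python3 - <<'E'
from h import *
c=vision.camera("scene"); t=vision.camera("top")
cv2.imwrite("pics/c7.png",np.hstack([cv2.resize(c["frame"][180:270,160:260][:,:,::-1],(400,360),interpolation=cv2.INTER_CUBIC),cv2.resize(t["frame"][200:290,280:380][:,:,::-1],(400,360),interpolation=cv2.INTER_CUBIC)]))
for l in("carton","jar","bearing","spanner"): print(l,vision.look_for("scene",l)[:1])
f=t["frame"][200:290,280:380].astype(int); r=f[...,0]-np.maximum(f[...,1],f[...,2])>60; p=np.argwhere(r).mean(0)+[200,280]; q=atz(t,p,.0915); print(q); v=q[:2]-PIV; print(np.arctan2(v[1],v[0])-A0,np.hypot(*v))
E
```

```text
time: 15.9
position: [0.5618, -0.1292, 0.2055]
tool_rot: [0.156, 0.988, -0.001, 0.006]
ft_force: [0.2, -1.0, 0.0]
grip_width: 0.0475
grip_force: 0.0
time: 16.57
position: [0.537, 0.1009, 0.229]
tool_rot: [0.155, 0.988, -0.0, -0.0]
ft_force: [-0.6, 0.0, 0.8]
grip_width: 0.0476
grip_force: 0.0
carton [{'point': [333.3, 123.6], 'conf': 0.88}]
jar [{'point': [324.4, 215.4], 'conf': 0.72}]
bearing [{'point': [217.7, 361.7], 'conf': 0.74}]
spanner [{'point': [165.5, 373.5], 'conf': 0.75}]
[ 0.55805105 -0.12788709  0.0915    ]
0.3509916951335246 0.05755889710290516
```

View pics/c7.png

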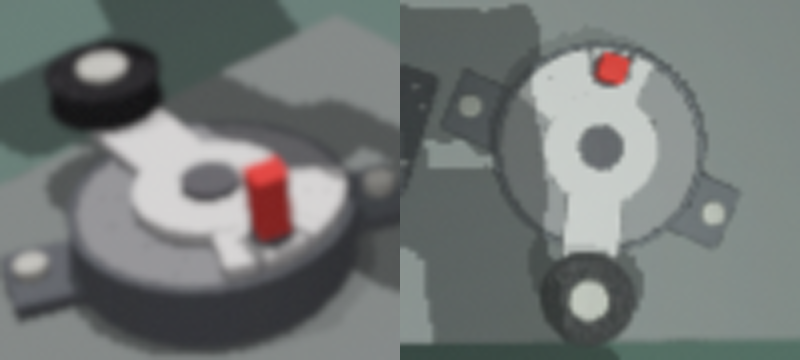

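The picture shows the pin standing with its collar down on the arm. The arm is held about 0.35 rad off its stop, the bystanders are unmoved and the gripper is clear.

```bash
python3 -m handwheel '[[0,0,0,0],[0,0,0,0],[0,0,0,0],[0,0,0,0]]' >/dev/null; python3 -c "
from rig import job
print(job.hand_in())"
```

```text
the job is handed in; nothing more can be done
None
```

The tensioner is locked and the job is handed in: the pin is fully home through the eye and the lock hole, holding the arm about 0.35 rad off its stop, and released. The bystanders did not move, but the larger look-alike pin beside the stand toppled early on, cause unknown.

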